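# Keep the line and draw the heel-lift die

## Robot

A 6-joint arm with a two-finger parallel gripper is mounted at the origin on the work surface. World frame = base frame: x ahead of the robot, y to its left, z up, the work surface at z = 0. Lengths are in m, angles in degrees, forces in N, time in s.
With the tool pointing down it reaches from about 0.35 to 0.975 m from the base axis. Payload 7.1 kg.
Tool frame: the origin (TCP) lies midway between the tips of the shut fingers; the grasp point (between the pads) lies 19 mm behind it; y points along the fingers, x is the direction in which the jaws open and shut, and the axes are right-handed (so a half turn about y gives the same grasp; the last joint's range is limited). The gripper opens to 88 mm and grips with 3 to 60 N. Pads are 20 mm wide; open, the fingers measure 115 mm over their backs; the gripper's body (75 mm by 178 mm) begins 61 mm behind the grasp point.
Start: joints at [69.844, 24.242, 93.386, -0, 62.372, -1.089], TCP at [0.204, 0.591, 0.223] pointing down, gripper open.
Joint ranges: [-172.04, 172.04], [-51.8, 120.97], [4.93, 147.93], [-75.15, 255.16], [6.16, 154.13], [-145.62, 145.62]. Speed limits (degrees/s): [136.94, 136.94, 172.46, 180, 180, 180].

## Interface

Orientations are given as [roll, pitch, yaw] about the fixed x, y, z axes, in that order (R = Rz(yaw) Ry(pitch) Rx(roll)).
In Python, from rig import manip gives the robot as it stands.
- The arm moves only by the tool servo_tool, never from a script. Its argument "plan" is a list of rows, each a list of 3 entries, a list of its own where there are three numbers: the shift along the tool's x, y, z in mm, then the turn, a rotation vector about the tool's x, y, z in rad, then the closure, from 0 (fully open) to 1 (shut). A call has 1 to 5 rows; each row shifts and turns the commanded pose from where the row before left it, along the tool's axes as they then stand; what a row does not reach is not made up. A row lasts 1/10 s, in which the tool goes at most 50 mm and 8.59 degrees, less where a joint would pass 70% of its speed; a pose out of reach is approached as far as the arm can. A call is refused whole if a number of a shift passes 50 or a number of a turn 0.15, either way. A call with a gripper value outside its range is refused whole. The fingers move at their own pace and stop on an object; "grip_force" is the grip in N (left out, the last holds). Time passes only in rows, so rows that do not move let the fingers close. It gives the time, the measured TCP pose, the force and the opening at its end, in the units of the state.
- manip.sense(): the state, without advancing time (a new reading comes with each control period).
- manip.camera(name): name is "scene" or "top"; returns a dict with "pixels" (384x512x3 uint8, red, green, blue), "z_map" (384x512 float32, m along the optical axis (not along the pixel's ray), 0 where there is no reading), "mtx" (3x3 intrinsics, pixels), "distortion" ([k1, k2, p1, p2, k3] as OpenCV has them; the pictures are not rectified), "eye" and "orientation" of the camera in the world. Camera axes: x right, y down, z forward; pixel columns grow to the right and rows downward; lengths in m; the calibration is good to about 2 mm. A picture is of the moment at which its call begins.
- manip.hand_in(): hands the job in, once; it reports no verdict.
The state is a dict: "clock": time; "joint_pos": joint angles; "joint_velocities": joint speeds; "effort": joint torques, N m; "tool_pos": TCP position; "orientation": TCP orientation; "contact_force": force on the tool from outside, world axes, zero at the start; "ft_torque": the same for the moment, N m; "finger_gap": finger opening in m.
Only numpy, scipy, OpenCV 4.12 (cv2) and the standard library are available. Lean on these libraries where they do the work, as an engineer would, in place of code of your own. Each camera call takes 0.05 s, during which the arm holds its last target. There are 200 camera calls.

## Task

The heel-lift die stands in the cut it has just made: lay the aluminium straightedge flat on the leatherboard sheet, flush along the whole straight side of the die, and let go of it, so that it keeps the line for the next lift. Then take the die by its stem, draw it straight up out of the cut without shifting the straightedge, and finish while still holding it, level and steady, with the blade about 10 cm above the sheet over its cut. Leave the hammer and the pile of cut lifts where they are.

Things in the scene. Friction and masses are not known exactly. Their poses are not given: they have to be found in the camera images.
- die: Steel hand die for heel lifts, 0.45-0.7 kg. D-shaped blade wall 3 mm thick, 32 mm high, 66 (y) by 70 mm (x): straight side facing -x at x = -35 mm, round back to x = +35. Bridge bars on top to z = 33 mm, collar 34 mm wide to z = 39, then a round stem 25 mm thick (head 27) at x = y = 0 to z = 100. Origin: centre of the underside. Stands through the sheet in a 5 mm deep cut, 1 mm play; lifts freely
- die_face (a point): On the die: middle of its straight side (outer surface), 10 mm above the cutting edge. Same axes as the die: -x points out of the straight side, y runs along it
- die_stem (a point): On the die's stem axis, 68 mm above the cutting edge: a good height to grip it (free stem from 39 to 100 mm)
- straightedge: Loose aluminium cutting straightedge on the bench, 300 mm long (x), 40 wide (y), base 4 mm thick, 0.19-0.26 kg. A grip rib 12 mm wide runs along its middle line, full length, up to z = 18 mm. Both long edges (y = +20, -20 mm) are straight and alike; use either. Origin: centre of the underside. Gripped at its middle it clears the die if the die stands at one half of it, e.g. 85 mm from the middle
- sheet: Stiff brown leatherboard sheet, 300 (x) by 340 (y) by 5 mm, fixed on the cutting board. Origin: centre of its underside, upper face at z = +5 mm. Three finished D cut-outs in the far row (x = 98 mm); the die stands in the near row at x = 15, y = -85 mm, its straight side towards -x. The sheet is bare from that side to the near edge, over its full length in y
- cut_line (a point): Fixed point on the sheet's upper face where the middle of the die's straight side stands at the start (on the line to be kept, which runs along the sheet's y)
- board: Green cutting board 360 mm (x) by 400 mm (y), 20 mm thick, fixed on the bench under the sheet. Origin: centre of the underside
- hammer: Bystander: hammer with a wooden handle, 270 mm long (x), lying next to the straightedge on either side; head at +x, 88 mm across (y), 26 mm high
- lift_stack: Bystander: three D-shaped brown heel lifts in a pile, 58 by 62 mm, 15 mm high, on the sheet's far +y corner
Not all that is in view belongs to the job. What is shaped like the die but blue or pink is not meant.

How it is judged (in metres and radians):
On the way, in this order (a step that is already met when the one before it is completed fails the run):
1. the straightedge lies flat on the sheet, let go, flush along the whole straight side of the die, which still stands in its cut ((y of die_face in the frame of straightedge between 0.018 and 0.022 m or y of die_face in the frame of straightedge between -0.022 and -0.018 m) and x of die_face in the frame of straightedge between -0.12 and 0.12 m and angle between the x axis of straightedge and the y axis of die, either way round below 0.03 rad and z of straightedge in the frame of sheet between 0.003 and 0.0065 m and angle between straightedge's own z axis and vertical below 0.02 rad and contact force between each of the fingers, the arm and straightedge below 0.1 N and z of die in the frame of sheet below 0.002 m), for 0.3 s.
2. the die is up clear of the sheet in the gripper and the straightedge still keeps the line (z of die in the frame of sheet above 0.03 m and contact force between the fingers and die above 1 N and (y of cut_line in the frame of straightedge between 0.016 and 0.024 m or y of cut_line in the frame of straightedge between -0.024 and -0.016 m) and x of cut_line in the frame of straightedge between -0.125 and 0.125 m and angle between the x axis of straightedge and the y axis of sheet, either way round below 0.05 rad and z of straightedge in the frame of sheet between 0.003 and 0.0065 m and angle between straightedge's own z axis and vertical below 0.02 rad and contact force between each of the fingers, the arm and straightedge below 0.1 N), for 0.2 s.
At the end, for the whole second after the job is handed in: Die held by its stem by gripper alone, edge 60-145 mm above the sheet, within 30 mm sideways of its cut, level within 4 deg, still (< 15 mm/s); straightedge flat, free, within 4 mm and 2.9 deg of the kept line (2 mm and 1.7 deg from the die when laid), across it; hammer, lifts unmoved (z of die in the frame of sheet between 0.065 and 0.15 m and horizontal distance between die_face and cut_line below 0.03 m and angle between die's own z axis and vertical below 0.07 rad and linear speed of die below 0.015 m/s and angular speed of die below 0.1 rad/s and contact force between the fingers and die above 2 N and z of the grasp point in the frame of die above 0.035 m and contact force between each of die, the fingers, the arm and straightedge below 0.1 N and contact force between die and sheet below 0.1 N and contact force between die and lift_stack below 0.1 N and (y of cut_line in the frame of straightedge between 0.016 and 0.024 m or y of cut_line in the frame of straightedge between -0.024 and -0.016 m) and x of cut_line in the frame of straightedge between -0.125 and 0.125 m and angle between the x axis of straightedge and the y axis of sheet, either way round below 0.05 rad and z of straightedge in the frame of sheet between 0.003 and 0.0065 m and angle between straightedge's own z axis and vertical below 0.02 rad); the arm keeps its last pose, push and grip.
It fails at once if the die is tipped by more than 17 degrees (angle between die's own z axis and vertical above 0.3 rad).
It fails at once if the hammer or the pile of lifts is disturbed (moved more than 30 mm) (distance of any of hammer, lift_stack from where it was at the start of the episode above 0.03 m).
It also fails if it takes over 59 s, if anything falls off the work surface, if the arm or the gripper's body presses on something with over 40 N, if the wrist force passes 120 N, or if a joint passes its speed limit or range.

## Working session

There is one attempt and no reset: what is moved stays moved. The work goes in short steps, Python scripts to look and compute and a tool call to move; the robot and the scene stay as the last step left them, time stands still between calls to the robot, and variables do not carry over. Pictures are saved under pics/ and viewed, about 8 in all and at most 12, crops included, and the job is handed in when it is done.

Besides the shell and the picture viewer there is one more tool, called after ">>>" by a JSON object that holds its "name" and its "arguments". servo_tool: Moves the arm, as the interface text tells. Its arguments: {"type":"object","properties":{"plan":{"type":"array"},"grip_force":{"type":"number"}},"required":["plan"]}

```bash
mkdir -p pics; ls; cat > h.py <<'E'
import numpy as np,cv2
from rig import manip
from scipy.spatial.transform import Rotation as Rn
def cam(n):
    return manip.camera(n)
def rot(o):
    o=np.array(o,float)
    if o.shape==(3,3): return o
    return Rn.from_euler('xyz',o,degrees=True).as_matrix() if o.size==3 else Rn.from_quat(o).as_matrix()
def plane(c,uv,z):
    n=cv2.undistortPoints(np.array(uv,float).reshape(-1,1,2),c['mtx'],np.array(c['distortion'])).reshape(-1,2)
    d=np.c_[n,np.ones(len(n))]@rot(c['orientation']).T
    e=np.array(c['eye']); return e+d*((z-e[2])/d[:,2])[:,None]
def xyz(c):
    h,w=c['z_map'].shape; v,u=np.mgrid[:h,:w]
    n=cv2.undistortPoints(np.c_[u.ravel(),v.ravel()].astype(float).reshape(-1,1,2),c['mtx'],np.array(c['distortion'])).reshape(-1,2)
    z=c['z_map'].ravel()[:,None]
    return (np.array(c['eye'])+(np.c_[n,np.ones(len(n))]*z)@rot(c['orientation']).T).reshape(h,w,3)
def save(c,f): cv2.imwrite(f,c['pixels'][:,:,::-1])
E
python3 - <<'E'
from h import *
print(manip.sense())
a=cam('scene');b=cam('top')
for c in(a,b): print(c['eye'],c['orientation'],c['mtx'],c['distortion'])
cv2.imwrite('pics/a.png',np.vstack([a['pixels'],b['pixels']])[:,:,::-1])
save(a,'pics/s0.png');save(b,'pics/t0.png')
E
```

```text
pics
{'clock': 0.0, 'joint_pos': array([ 6.98434136e+01,  2.42850654e+01,  9.34323891e+01, -2.90376851e-05,
        6.23734130e+01, -1.09080173e+00]), 'joint_velocities': array([-0.09988283, -0.02779187,  0.03048378,  0.00127703,  0.02841322,
       -0.01765091]), 'effort': array([-1.99726193e-03, -5.44634342e+01, -2.73659223e+01,  6.42745988e-02,
        2.28965271e-02, -1.38209793e-04]), 'tool_pos': array([0.20395854, 0.59017561, 0.22188824]), 'orientation': array([-89.99829586,   0.09085147,  70.93423014]), 'contact_force': array([0.03951114, 0.02568656, 0.65641964]), 'ft_torque': array([ 0.04565275, -0.0190225 , -0.02155666]), 'finger_gap': 0.0876244149725942}
[ 0.84657724 -0.68996965  0.69438819] [-126.47140054   -0.99051856   30.46391547] [[410.12149367   0.         251.14512124]
 [  0.         410.12149367 188.21880429]
 [  0.           0.           1.        ]] [0.04361122 0.         0.         0.         0.        ]
[0.24275741 0.02392629 1.15827509] [-1.70300809e+02  6.86810276e-02 -9.09837713e+01] [[425.74954829   0.         255.29154791]
 [  0.         425.74954829 195.77020652]
 [  0.           0.           1.        ]] [-0.06859526  0.          0.          0.          0.        ]
```

View pics/s0.png

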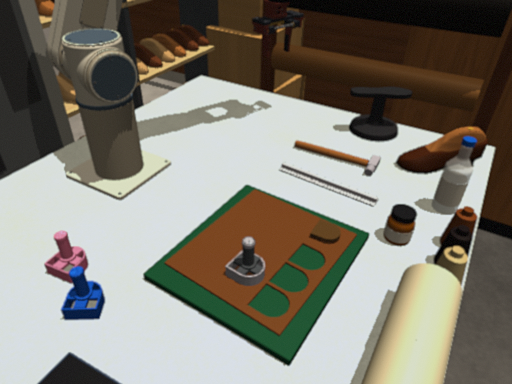

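View pics/t0.png

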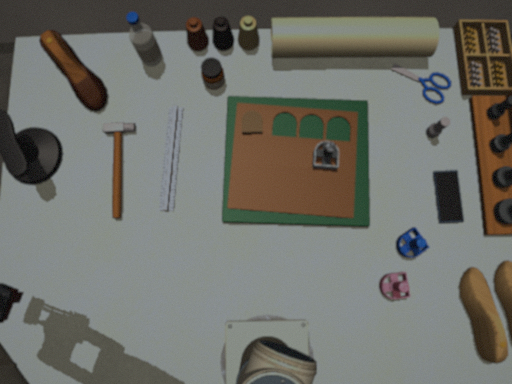

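The scene view has the die at (246,265), the straightedge from (282,165) to (375,201) and the hammer at (340,157). The top view has the die at (326,155), the straightedge from (178,107) to (166,210) and the hammer at (118,170). The blue and pink dies are decoys. Next I measure.

```bash
cat > m0.py <<'E'
from h import *
for n in('top','scene'):
    c=cam(n);P=xyz(c);hsv=cv2.cvtColor(c['pixels'],cv2.COLOR_RGB2HSV)
    H,S,V=cv2.split(hsv)
    # straightedge pixels by depth near
    x,y,z=P[...,0],P[...,1],P[...,2]
    print(n,'table z',np.median(z[(abs(x-.45)<.05)&(abs(y-.14)<.02)]))
    # sheet
    brown=((H<16)&(S>110)&(V>60)&(abs(y+.08)<.25)&(abs(x-.47)<.25)&(abs(z-.025)<.02)).astype('u1')
    green=((H>50)&(H<90)&(S>100)&(abs(y+.08)<.3)&(abs(x-.47)<.3)).astype('u1')
    for nm,m,h in(('sheet',brown,.025),('board',green,.02)):
        m=cv2.morphologyEx(m,cv2.MORPH_OPEN,np.ones((3,3)))
        k=max(cv2.findContours(m,cv2.RETR_EXTERNAL,cv2.CHAIN_APPROX_NONE)[0],key=cv2.contourArea)
        w=plane(c,k.reshape(-1,2),h)[:,:2].astype('f4')
        r=cv2.minAreaRect(w);print(nm,r, 'medz',np.median(z[m>0]))
    s=((z>.010)&(z<.03)&(y>.12)&(y<.30)&(x>.25)&(x<.65)).astype('u1')
    s=cv2.morphologyEx(s,cv2.MORPH_OPEN,np.ones((2,2)))
    for k in cv2.findContours(s,cv2.RETR_EXTERNAL,cv2.CHAIN_APPROX_NONE)[0]:
        if cv2.contourArea(k)>40:
            mm=np.zeros_like(s);cv2.drawContours(mm,[k],-1,1,-1);q=P[(mm>0)&(s>0)]
            r=cv2.minAreaRect(q[:,:2].astype('f4'));print('se/hammer',r,q.mean(0),len(q))
    d=(z>.07)&(z<.18)&(abs(y+.13)<.1)&(abs(x-.47)<.15)
    print('stem',P[d].mean(0),d.sum(),P[d][:,2].max())
    t=d&(z>P[d][:,2].max()-.006);print('stemtop',P[t].mean(0),t.sum())
E
python3 m0.py
```

```text
top table z 0.00039534581971434335
sheet ((0.53801429271698, -0.08494590222835541), (0.33708974719047546, 0.29783642292022705), 84.3426513671875) medz 0.025779320505712966
board ((0.6437736749649048, -0.23762831091880798), (0.11167415231466293, 0.12387768924236298), 89.14331817626953) medz 0.020869488793190172
se/hammer ((0.4132833480834961, 0.19649527966976166), (0.463955819606781, 0.14206191897392273), 28.31674575805664) [0.52216064 0.25577795 0.01728362] 421
stem [ 0.54218018 -0.16966207  0.11020097] 137 0.12632591810217253
stemtop [ 0.54411779 -0.17070722  0.12227036] 50
scene table z 0.0004899680987393573
sheet ((0.5393505096435547, -0.08551621437072754), (0.3400641679763794, 0.3002845346927643), 84.43321228027344) medz 0.02585840671429357
board ((0.5419197082519531, -0.09935639798641205), (0.4016142785549164, 0.35738900303840637), 87.32361602783203) medz 0.021117683078067884
se/hammer ((0.7254200577735901, -0.1678360104560852), (0.21328485012054443, 1.0505808591842651), 24.539867401123047) [0.54090209 0.24578678 0.02085375] 347
stem [ 0.55033101 -0.17681005  0.10308964] 298 0.1226645750462918
stemtop [ 0.54771323 -0.17293345  0.12024278] 107
```

```bash
python3 - <<'E'
import cv2,numpy as np
s=cv2.imread('pics/s0.png');t=cv2.imread('pics/t0.png')
a=cv2.resize(t[95:225,150:370],None,fx=3.6,fy=3.6,interpolation=cv2.INTER_CUBIC)
cv2.imwrite('pics/c1.png',a);print(a.shape)
E
```

```text
(468, 792, 3)
```

View pics/c1.png

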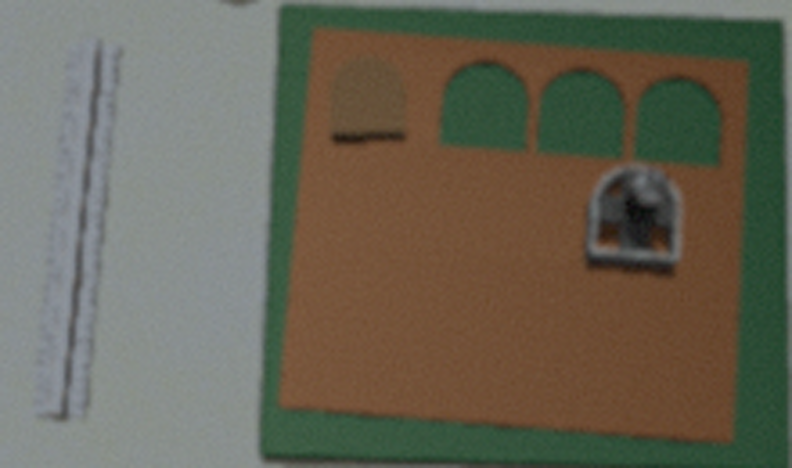

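```bash
cat > se.py <<'E'
from h import *
import sys
def measure(n,cx,cy,ang,z0):
    c=cam(n);P=xyz(c);Q=P[c['z_map']>0]
    out=[]
    for lo,hi in((.009,.024),(.0018,.009)):
        a=ang;ctr=np.array([cx,cy])
        for it in range(6):
            u=np.array([np.cos(a),np.sin(a)]);v=np.array([-u[1],u[0]])
            q=Q[(Q[:,2]>z0+lo)&(Q[:,2]<z0+hi)];d=q[:,:2]-ctr
            s,t=d@u,d@v
            k=(abs(s)<.17)&(abs(t)<(.04,.035,.03,.028,.026,.026)[it])
            p=np.polyfit(s[k],t[k],1);mid=(np.percentile(s[k],1)+np.percentile(s[k],99))/2
            ctr=ctr+u*mid+v*np.polyval(p,mid);a+=np.arctan(p[0])
        out.append((ctr.round(4),np.degrees(a).round(2),k.sum(),np.percentile(s[k],[1,99]).round(4),np.percentile(t[k],[3,97]).round(4)))
    return out
if __name__=='__main__':
    a=[float(x) for x in sys.argv[1:]]
    for n in('top','scene'):
        for o in measure(n,a[0],a[1],np.radians(a[2]),a[3]): print(n,*o)
E
python3 se.py .535 .245 -6 0
```

```text
top [0.5524 0.2565] -4.19 517 [-0.1452  0.1452] [-0.0057  0.0068]
top [0.5378 0.2558] -4.35 988 [-0.1626  0.1629] [-0.0228  0.0232]
scene [0.5577 0.2532] -4.38 492 [-0.1455  0.1455] [-0.0053  0.0079]
scene [0.5642 0.2418] -4.78 584 [-0.1553  0.1631] [-0.0228  0.0115]
```

```bash
cat > go.py <<'E'
from h import *
import sys
def pose():
    s=manip.sense();R=rot(s['orientation']);return s,np.array(s['tool_pos']),R
def rows(x,y,z,yaw,n,pitchfix=True):
    s,p,R=pose();Rt=Rn.from_euler('xyz',[-90,0,yaw],degrees=True).as_matrix()
    rv=(Rn.from_matrix(R.T@Rt)).as_rotvec();t=np.array([x,y,z]);step=(t-p)/n
    print('now',p.round(4),np.round(s['orientation'],2),'F',s['contact_force'].round(2),'T',s['ft_torque'].round(2),'gap',round(s['finger_gap'],4),'t',round(s['clock'],2),'|step|',np.linalg.norm(step)*1e3,'q6',s['joint_pos'][5])
    for i in range(n):
        print((R.T@step*1e3).round(1).tolist(),(rv/n).round(4).tolist());R=R@Rn.from_rotvec(rv/n).as_matrix()
if __name__=='__main__':
    a=[float(v) for v in sys.argv[1:6]];rows(*a[:4],int(a[4]))
E
python3 go.py .555 .255 .12 85.7 12
```

```text
now [0.2041 0.5905 0.2224] [-9.000e+01  3.000e-02  7.093e+01] F [-0.61 -0.89  1.46] T [ 0.03  0.01 -0.  ] gap 0.0877 t 0.3 |step| 41.350176365884984 q6 -1.0887871718745272
[-16.9, 8.5, -36.8] [-0.0, -0.0215, -0.0]
[-17.7, 8.5, -36.4] [-0.0, -0.0215, -0.0]
[-18.4, 8.5, -36.0] [-0.0, -0.0215, -0.0]
[-19.2, 8.5, -35.6] [-0.0, -0.0215, -0.0]
[-20.0, 8.5, -35.2] [-0.0, -0.0215, -0.0]
[-20.7, 8.5, -34.8] [-0.0, -0.0215, -0.0]
[-21.5, 8.5, -34.3] [-0.0, -0.0215, -0.0]
[-22.2, 8.5, -33.8] [-0.0, -0.0215, -0.0]
[-22.9, 8.5, -33.3] [-0.0, -0.0215, -0.0]
[-23.6, 8.5, -32.8] [-0.0, -0.0215, -0.0]
[-24.3, 8.5, -32.3] [-0.0, -0.0215, -0.0]
[-25.0, 8.5, -31.8] [-0.0, -0.0215, -0.0]
```

>>> {"name": "servo_tool", "arguments": {"plan": [[[-17,8.5,-37],[0,-0.0215,0],0],[[-17.7,8.5,-36.4],[0,-0.0215,0],0],[[-18.4,8.5,-36],[0,-0.0215,0],0],[[-19.2,8.5,-35.6],[0,-0.0215,0],0],[[-20,8.5,-35.2],[0,-0.0215,0],0]]}}

```text
clock: 0.8
tool_pos: [0.3515, 0.4495, 0.1799]
orientation: [-90.0, -0.0, 77.2]
contact_force: [-0.5, -0.3, -0.4]
finger_gap: 0.0878
```

>>> {"name": "servo_tool", "arguments": {"plan": [[[-20.7,8.5,-34.8],[0,-0.0215,0],0],[[-21.5,8.5,-34.3],[0,-0.0215,0],0],[[-22.2,8.5,-33.8],[0,-0.0215,0],0],[[-23,8.5,-33.3],[0,-0.0215,0],0],[[-23.6,8.5,-32.8],[0,-0.0215,0],0]]}}

```text
clock: 1.3
tool_pos: [0.4978, 0.3096, 0.1374]
orientation: [-90.0, -0.0, 83.3]
contact_force: [0.3, 0.2, 0.6]
finger_gap: 0.088
```

>>> {"name": "servo_tool", "arguments": {"plan": [[[-24.3,8.5,-32.3],[0,-0.0215,0],0],[[-25,8.5,-31.8],[0,-0.0215,0],0],[[0,0,0],[0,0,0],0],[[0,0,0],[0,0,0],0]]}}

```text
clock: 1.7
tool_pos: [0.5552, 0.2542, 0.1203]
orientation: [-89.9, 0.0, 85.6]
contact_force: [-0.3, 0.1, 0.1]
finger_gap: 0.0879
```

```bash
python3 go.py .555 .255 .05 85.7 5; python3 - <<'E'
from h import *
a=cam('scene');b=cam('top')
cv2.imwrite('pics/b.png',np.hstack([cv2.resize(a['pixels'][60:260,230:430],(396,396)),cv2.resize(b['pixels'][70:240,80:250],(396,396))])[:,:,::-1])
E
```

```text
now [0.5552 0.2542 0.1203] [-8.995e+01  1.000e-02  8.558e+01] F [-0.26  0.07  0.05] T [ 0.08  0.03 -0.02] gap 0.0879 t 1.7 |step| 14.05829626940552 q6 -62.11409316749558
[0.2, 14.1, 0.0] [-0.0002, -0.0004, -0.0]
[0.2, 14.1, 0.0] [-0.0002, -0.0004, -0.0]
[0.2, 14.1, 0.1] [-0.0002, -0.0004, -0.0]
[0.2, 14.1, 0.1] [-0.0002, -0.0004, -0.0]
[0.2, 14.1, 0.1] [-0.0002, -0.0004, -0.0]
```

View pics/b.png

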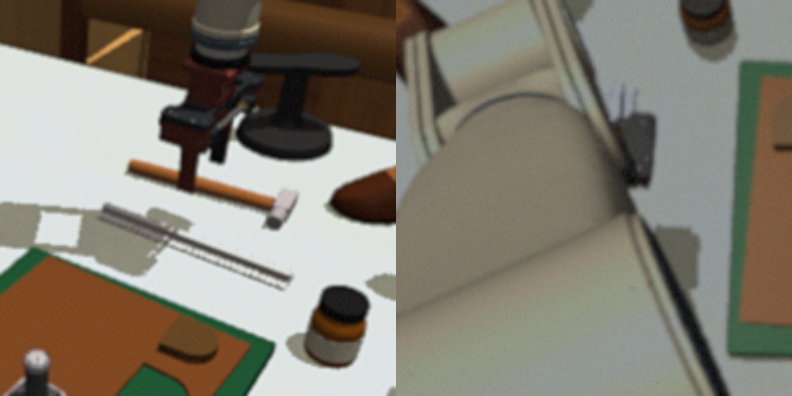

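The gripper stands above the straightedge's rib with nothing in the way. I descend and grip.

>>> {"name": "servo_tool", "arguments": {"plan": [[[0.5,35,0],[0,0,0],0],[[0.3,35,0],[0,0,0],0],[[0,25,0],[0,0,0],0],[[0,10,0],[0,0,0],0],[[0,7,0],[0,0,0],0]]}}

```text
clock: 2.3
tool_pos: [0.5544, 0.2567, 0.0083]
orientation: [-90.0, 0.0, 85.8]
contact_force: [-0.4, 0.5, 0.0]
finger_gap: 0.0878
```

>>> {"name": "servo_tool", "arguments": {"plan": [[[0,0.5,0],[0,0,0],0.5],[[0,0,0],[0,0,0],0.75],[[0,0,0],[0,0,0],1],[[0,0,0],[0,0,0],1],[[0,0,0],[0,0,0],1]], "grip_force": 25}}

```text
clock: 2.8
tool_pos: [0.5556, 0.2558, 0.0088]
orientation: [-90.1, -0.0, 85.7]
contact_force: [0.2, 0.2, -0.5]
finger_gap: 0.0512
```

>>> {"name": "servo_tool", "arguments": {"plan": [[[0,0,0],[0,0,0],1],[[0,0,0],[0,0,0],1],[[0,0,0],[0,0,0],1]]}}

```text
clock: 3.1
tool_pos: [0.5552, 0.2557, 0.0082]
orientation: [-90.0, 0.0, 85.7]
contact_force: [0.1, 1.1, 0.4]
finger_gap: 0.0271
```

>>> {"name": "servo_tool", "arguments": {"plan": [[[0,0,0],[0,0,0],1],[[0,0,0],[0,0,0],1],[[0,0,0],[0,0,0],1],[[0,0,0],[0,0,0],1],[[0,0,0],[0,0,0],1]]}}

```text
clock: 3.6
tool_pos: [0.5552, 0.2558, 0.0081]
orientation: [-90.0, -0.0, 85.7]
contact_force: [-0.0, 1.1, -1.0]
finger_gap: 0.0116
```

>>> {"name": "servo_tool", "arguments": {"plan": [[[0,-10,0],[0,0,0],1],[[0,-20,0],[0,0,0],1],[[0,-30,0],[0,0,0],1],[[0,-30,0],[0,0,0],1],[[0,0,0],[0,0,0],1]]}}

```text
clock: 4.1
tool_pos: [0.5577, 0.2567, 0.1025]
orientation: [-90.4, -0.2, 85.7]
contact_force: [0.7, -0.0, -2.4]
finger_gap: 0.0114
```

```bash
python3 go.py .485 -.08 .12 -5.6 14; python3 - <<'E'
from h import *
a=cam('scene')
cv2.imwrite('pics/d.png',cv2.resize(a['pixels'][60:280,200:430],(690,660))[:600,:,::-1])
E
```

```text
now [0.5577 0.2567 0.1025] [-90.36  -0.18  85.71] F [ 0.7  -0.03 -2.43] T [-0.02 -0.03 -0.01] gap 0.0114 t 4.1 |step| 24.63748012809643 q6 -62.09503406767425
[-24.4, -1.3, 3.4] [0.0002, 0.1138, 0.0005]
[-24.6, -1.3, 0.6] [0.0002, 0.1138, 0.0005]
[-24.5, -1.3, -2.2] [0.0002, 0.1138, 0.0005]
[-24.1, -1.3, -5.0] [0.0002, 0.1138, 0.0005]
[-23.4, -1.3, -7.7] [0.0002, 0.1138, 0.0005]
[-22.3, -1.3, -10.3] [0.0002, 0.1138, 0.0005]
[-21.0, -1.3, -12.8] [0.0002, 0.1138, 0.0005]
[-19.4, -1.3, -15.1] [0.0002, 0.1138, 0.0005]
[-17.6, -1.3, -17.2] [0.0002, 0.1138, 0.0005]
[-15.5, -1.3, -19.1] [0.0002, 0.1138, 0.0005]
[-13.3, -1.3, -20.7] [0.0002, 0.1138, 0.0005]
[-10.8, -1.2, -22.1] [0.0002, 0.1138, 0.0005]
[-8.3, -1.2, -23.2] [0.0002, 0.1138, 0.0005]
[-5.6, -1.2, -24.0] [0.0002, 0.1138, 0.0005]
```

View pics/d.png

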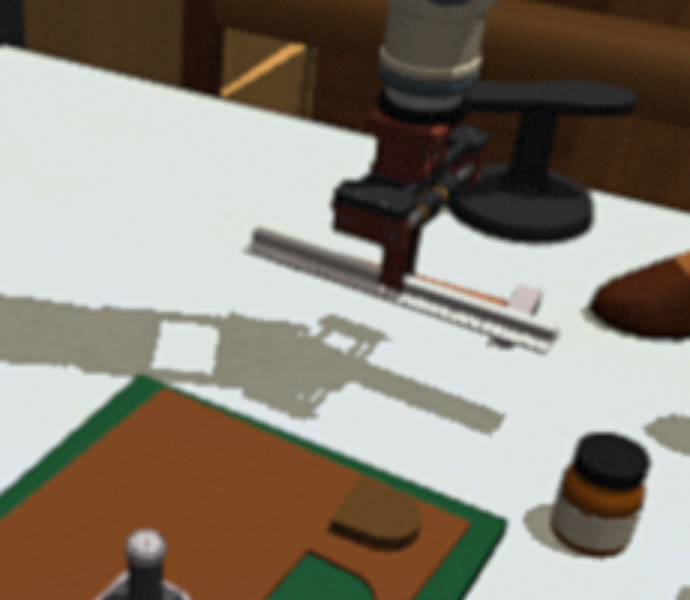

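```bash
python3 go.py .465 -.08 .155 -5.6 15
```

```text
now [0.5564 0.2562 0.1003] [-90.21  -0.11  85.71] F [ 0.28  0.16 -3.11] T [ 0.03  0.02 -0.02] gap 0.0117 t 4.15 |step| 23.510588733944402 q6 -62.09818287622484
[-22.8, -3.7, 4.4] [0.0001, 0.1062, 0.0003]
[-23.1, -3.7, 1.9] [0.0001, 0.1062, 0.0003]
[-23.2, -3.7, -0.5] [0.0001, 0.1062, 0.0003]
[-23.0, -3.7, -3.0] [0.0001, 0.1062, 0.0003]
[-22.6, -3.7, -5.4] [0.0001, 0.1062, 0.0003]
[-21.9, -3.7, -7.8] [0.0001, 0.1062, 0.0003]
[-20.9, -3.7, -10.0] [0.0001, 0.1062, 0.0003]
[-19.8, -3.7, -12.2] [0.0001, 0.1062, 0.0003]
[-18.4, -3.7, -14.2] [0.0001, 0.1062, 0.0003]
[-16.7, -3.7, -16.1] [0.0001, 0.1062, 0.0003]
[-14.9, -3.6, -17.8] [0.0001, 0.1062, 0.0003]
[-13.0, -3.6, -19.3] [0.0001, 0.1062, 0.0003]
[-10.9, -3.6, -20.5] [0.0001, 0.1062, 0.0003]
[-8.6, -3.6, -21.6] [0.0001, 0.1062, 0.0003]
[-6.3, -3.6, -22.4] [0.0001, 0.1062, 0.0003]
```

>>> {"name": "servo_tool", "arguments": {"plan": [[[-22.8,-14,4.4],[0,0.106,0],1],[[-23,-14,2],[0,0.106,0],1],[[-23,-14,-0.5],[0,0.106,0],1],[[-23,-12,-3],[0,0.106,0],1],[[-22.6,0,-5.4],[0,0.106,0],1]]}}

```text
clock: 4.65
tool_pos: [0.5245, 0.1431, 0.1522]
orientation: [-90.0, -0.0, 55.1]
contact_force: [0.2, 0.1, -2.5]
finger_gap: 0.0119
```

>>> {"name": "servo_tool", "arguments": {"plan": [[[-22,0,-7.8],[0,0.106,0],1],[[-21,0,-10],[0,0.106,0],1],[[-20,0,-12],[0,0.106,0],1],[[-18.4,0,-14],[0,0.106,0],1],[[-16.7,0,-16],[0,0.106,0],1]]}}

```text
clock: 5.15
tool_pos: [0.4924, 0.0311, 0.1507]
orientation: [-89.9, 0.2, 24.7]
contact_force: [0.3, 0.5, -2.3]
finger_gap: 0.0118
```

>>> {"name": "servo_tool", "arguments": {"plan": [[[-15,0,-18],[0,0.106,0],1],[[-13,0,-19],[0,0.106,0],1],[[-11,0,-20.5],[0,0.106,0],1],[[-8.6,0,-21.6],[0,0.106,0],1],[[-6.3,0,-22.4],[0,0.106,0],1]]}}

```text
clock: 5.65
tool_pos: [0.4622, -0.0808, 0.1508]
orientation: [-90.0, 0.2, -5.6]
contact_force: [-0.0, -0.1, -2.8]
finger_gap: 0.0115
```

>>> {"name": "servo_tool", "arguments": {"plan": [[[0,0,0],[0,0,0],1],[[0,0,0],[0,0,0],1],[[0,0,0],[0,0,0],1]]}}

```text
clock: 5.95
tool_pos: [0.4634, -0.0795, 0.1516]
orientation: [-90.0, 0.1, -5.3]
contact_force: [0.2, 0.7, -2.4]
finger_gap: 0.0114
```

```bash
python3 go.py .465 -.08 .06 -5.6 5; python3 - <<'E'
from h import *
a=cam('scene');b=cam('top')
cv2.imwrite('pics/e.png',np.hstack([cv2.resize(a['pixels'][150:350,140:340],(396,396)),cv2.resize(b['pixels'][90:240,210:380],(396,350)) if 0 else cv2.resize(b['pixels'][80:250,205:375],(396,396))])[:,:,::-1])
P=xyz(a);z=P[...,2]
# straightedge points: low saturation, z .12-.18
S=cv2.cvtColor(a['pixels'],cv2.COLOR_RGB2HSV)[...,1]
for lo,hi in((-.25,-.17),(-.17,-.11),(-.04,.02),(.02,.09)):
    m=(abs(P[...,0]-.465)<.05)&(P[...,1]>lo)&(P[...,1]<hi)&(z>.12)&(z<.2)
    q=P[m];print(lo,m.sum(),q.mean(0).round(4) if m.sum() else '',np.percentile(q[:,2],[5,95]).round(4) if m.sum() else '')
E
```

```text
now [ 0.4634 -0.0795  0.1516] [-8.998e+01  6.000e-02 -5.290e+00] F [ 0.15  0.73 -2.41] T [-0.09  0.04 -0.02] gap 0.0114 t 5.95 |step| 18.32532425274501 q6 -5.915145208123727
[0.3, 18.3, -0.1] [-0.0001, 0.0011, -0.0002]
[0.3, 18.3, -0.1] [-0.0001, 0.0011, -0.0002]
[0.3, 18.3, -0.1] [-0.0001, 0.0011, -0.0002]
[0.3, 18.3, -0.1] [-0.0001, 0.0011, -0.0002]
[0.3, 18.3, -0.1] [-0.0001, 0.0011, -0.0002]
-0.25 474 [ 0.4584 -0.2031  0.153 ] [0.1459 0.1628]
-0.17 365 [ 0.4648 -0.1407  0.1533] [0.146  0.1629]
-0.04 160 [ 0.4778 -0.0199  0.1525] [0.1457 0.1627]
0.02 39 [0.4944 0.044  0.1473] [0.1441 0.1496]
```

View pics/e.png

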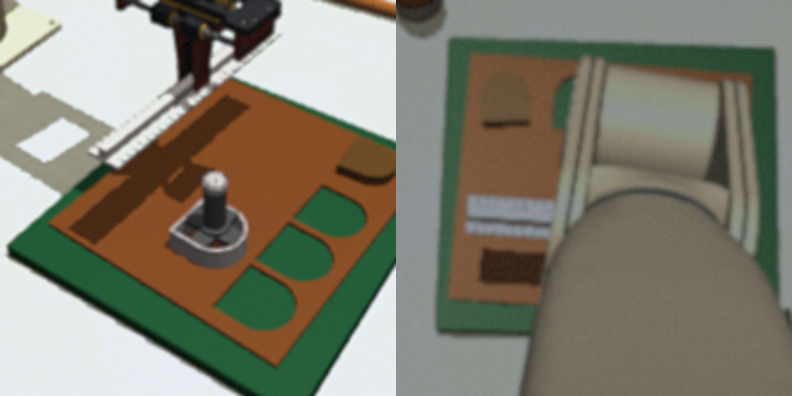

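The straightedge hangs level, parallel to the line and clear of the die. I lower it near the sheet.

>>> {"name": "servo_tool", "arguments": {"plan": [[[0.5,30,0],[0,0.005,0],1],[[0.5,30,0],[0,0,0],1],[[0,25,0],[0,0,0],1],[[0,17,0],[0,0,0],1],[[0,10,0],[0,0,0],1]]}}

```text
clock: 6.55
tool_pos: [0.4642, -0.0795, 0.0388]
orientation: [-90.0, 0.1, -5.6]
contact_force: [0.2, -0.5, -2.2]
finger_gap: 0.0119
```

>>> {"name": "servo_tool", "arguments": {"plan": [[[0,2,0],[0,0,0],1],[[0,0,0],[0,0,0],1],[[0,0,0],[0,0,0],1]]}}

```text
clock: 6.85
tool_pos: [0.4654, -0.0803, 0.0389]
orientation: [-90.0, -0.1, -5.7]
contact_force: [0.1, 0.7, -2.1]
finger_gap: 0.0119
```

```bash
cat > gap.py <<'E'
from h import *
import sys
s=manip.sense();print(s['tool_pos'].round(4),s['orientation'].round(2),s['contact_force'].round(2),s['ft_torque'].round(2),s['clock'])
C=[cam('scene') for _ in range(3)];a=C[0]
P=np.mean([xyz(c) for c in C],0);hsv=cv2.cvtColor(np.mean([c['pixels'] for c in C],0).astype('u1'),cv2.COLOR_RGB2HSV)
# work in sheet frame
th=np.radians(-5.6);R=np.array([[np.cos(th),-np.sin(th)],[np.sin(th),np.cos(th)]])
L=(P[...,:2]-np.array([.5387,-.0852]))@R
z=P[...,2]
def line(m,nm):
    q=L[m];p=np.polyfit(q[:,1],q[:,0],1)
    for _ in range(4):
        r=q[:,0]-np.polyval(p,q[:,1]);k=abs(r)<max(.002,1.5*np.std(r));q=q[k];p=np.polyfit(q[:,1],q[:,0],1)
    print(nm,m.sum(),len(q),'slope deg',np.degrees(np.arctan(p[0])).round(2),'x@-85',(np.polyval(p,-.085)*1e3).round(2),'ymin/max',q[:,1].min().round(3),q[:,1].max().round(3),'z',z[m].mean().round(4))
tz=s['tool_pos'][2]; zr=tz+.0105
rib=(abs(z-zr)<.002)&(L[...,0]<-.015)&(L[...,0]>-.12)&(hsv[...,1]<80)&(L[...,1]<-.02)
line(rib,'ribtop')
base=(abs(z-(tz-.0035))<.003)&(L[...,0]<0)&(L[...,0]>-.12)&(hsv[...,1]<80)&(L[...,1]<-.02)
line(base,'base')
top=(abs(z-.052)<.003)&(abs(L[...,1]+.085)<.045)&(L[...,0]<-.010)&(L[...,0]>-.03)&(hsv[...,1]<90)
line(top,'die face top')
st=(z>.085)&(z<.115)&(abs(L[...,1]+.085)<.03)&(abs(L[...,0]-.015)<.03)
print('stem',st.sum(),(L[st].mean(0)*1e3).round(1))
x0,y0=200,215
cv2.imwrite(sys.argv[1],cv2.resize(a['pixels'][200:310,155:305],(750,550),interpolation=cv2.INTER_CUBIC)[:,:,::-1])
E
python3 gap.py pics/f.png
```

```text
[ 0.4654 -0.0803  0.0389] [-9.001e+01 -8.000e-02 -5.650e+00] [ 0.11  0.71 -2.06] [-0.03  0.03  0.02] 6.85
ribtop 252 177 slope deg 0.19 x@-85 -70.54 ymin/max -0.152 -0.02 z 0.0494
base 489 315 slope deg -0.29 x@-85 -58.97 ymin/max -0.152 -0.02 z 0.0355
die face top 59 36 slope deg -0.18 x@-85 -16.83 ymin/max -0.117 -0.062 z 0.0526
stem 124 [ 22.2 -92.1]
```

View pics/f.png

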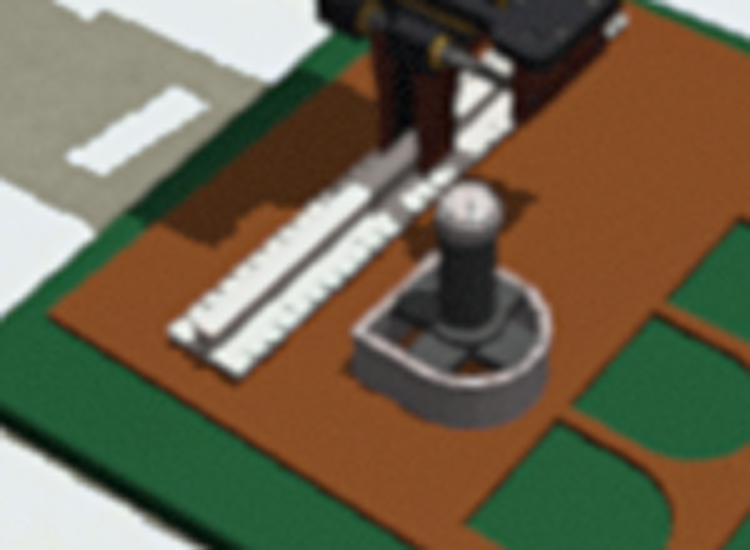

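The straightedge runs parallel to the die, about 33 mm short of its face. I advance and lower to about 1.5 mm above the sheet.

>>> {"name": "servo_tool", "arguments": {"plan": [[[8,1,0],[0,0,0],1],[[8,1,0],[0,0,0],1],[[7,1,0],[0,0,0],1],[[4,1,0],[0,0,0],1],[[0,0,0],[0,0,0],1]]}}

```text
clock: 7.5
tool_pos: [0.4924, -0.083, 0.034]
orientation: [-90.0, -0.0, -5.7]
contact_force: [-0.0, -0.1, -2.0]
finger_gap: 0.0117
```

>>> {"name": "servo_tool", "arguments": {"plan": [[[1,0,0],[0,0,0],1],[[1,0,0],[0,0,0],1],[[0,0,0],[0,0,0],1],[[0,0,0],[0,0,0],1]]}}

```text
clock: 7.9
tool_pos: [0.4934, -0.0831, 0.0342]
orientation: [-90.0, 0.0, -5.7]
contact_force: [-0.3, -0.8, -3.1]
finger_gap: 0.0116
```

```bash
python3 gap.py pics/g.png
```

```text
[ 0.4934 -0.0831  0.0342] [-9.00e+01  1.00e-02 -5.67e+00] [-0.26 -0.76 -3.1 ] [-0.05  0.07  0.01] 7.9
ribtop 244 161 slope deg -1.06 x@-85 -42.54 ymin/max -0.152 -0.022 z 0.0447
base 378 214 slope deg -5.65 x@-85 -35.68 ymin/max -0.152 -0.021 z 0.0309
die face top 66 40 slope deg -0.26 x@-85 -16.25 ymin/max -0.117 -0.061 z 0.0526
stem 121 [ 22.1 -92.2]
```

View pics/g.png

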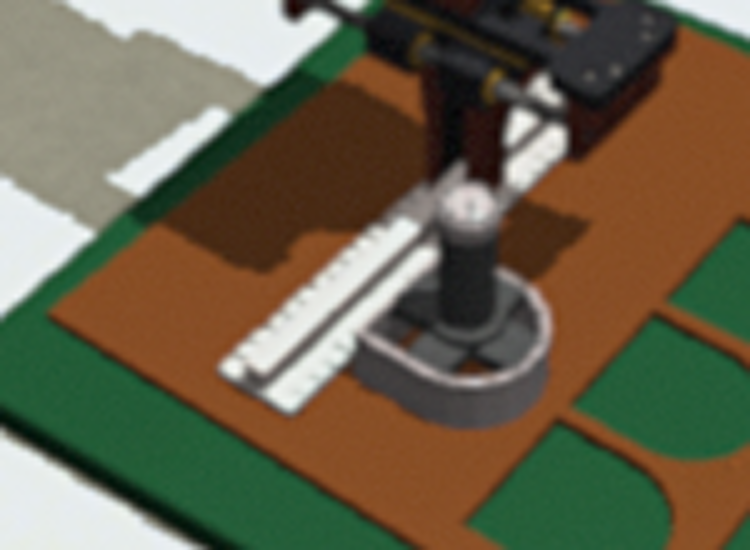

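The straightedge lies level along the die, with about 5 mm of gap at (350,335). I creep in until contact.

>>> {"name": "servo_tool", "arguments": {"plan": [[[1,0,0],[0,0,0],1],[[1,0,0],[0,0,0],1],[[1,0,0],[0,0,0],1],[[0,0,0],[0,0,0],1]]}}

```text
clock: 8.45
tool_pos: [0.4967, -0.0834, 0.0342]
orientation: [-90.0, -0.0, -5.7]
contact_force: [0.4, -0.3, -3.2]
finger_gap: 0.0121
```

>>> {"name": "servo_tool", "arguments": {"plan": [[[0.5,0,0],[0,0,0],1],[[0.5,0,0],[0,0,0],1],[[0,0,0],[0,0,0],1]]}}

```text
clock: 8.75
tool_pos: [0.4976, -0.0835, 0.0342]
orientation: [-90.0, -0.0, -5.7]
contact_force: [0.2, 0.8, -2.6]
finger_gap: 0.0114
```

>>> {"name": "servo_tool", "arguments": {"plan": [[[0.5,0,0],[0,0,0],1],[[0.5,0,0],[0,0,0],1],[[0,0,0],[0,0,0],1]]}}

```text
clock: 9.05
tool_pos: [0.4986, -0.0836, 0.0342]
orientation: [-90.0, -0.0, -5.7]
contact_force: [0.8, 0.6, -2.3]
finger_gap: 0.0117
```

```bash
python3 - <<'E'
from rig import manip
for i in range(6):
    s=manip.sense();print(s['tool_pos'].round(4),s['orientation'].round(2),s['contact_force'].round(2),s['ft_torque'].round(2),round(s['clock'],2)); manip.camera('top')
E
```

```text
[ 0.4986 -0.0836  0.0342] [-9.00e+01 -1.00e-02 -5.68e+00] [ 0.8   0.56 -2.32] [-0.04  0.08 -0.02] 9.05
[ 0.4986 -0.0836  0.0342] [-90.    -0.    -5.68] [-0.11 -0.09 -3.5 ] [-0.05  0.14 -0.01] 9.1
[ 0.4985 -0.0836  0.0342] [-90.     0.    -5.67] [-0.88  0.41 -3.39] [-0.04  0.14  0.01] 9.15
[ 0.4985 -0.0836  0.0342] [-90.     0.    -5.67] [-0.5   0.06 -2.43] [-0.07  0.05  0.07] 9.2
[ 0.4985 -0.0836  0.0342] [-90.     0.    -5.68] [-0.28  0.47 -3.07] [-0.08  0.09  0.01] 9.25
[ 0.4985 -0.0836  0.0342] [-90.     0.    -5.67] [ 0.02  0.   -3.03] [-0.02  0.09 -0.02] 9.3
```

>>> {"name": "servo_tool", "arguments": {"plan": [[[0.5,0,0],[0,0,0],1],[[0.5,0,0],[0,0,0],1],[[0,0,0],[0,0,0],1],[[0,0,0],[0,0,0],1]]}}

```text
clock: 9.75
tool_pos: [0.4991, -0.0836, 0.0341]
orientation: [-90.0, 0.0, -5.7]
contact_force: [-1.8, 0.4, -2.0]
finger_gap: 0.0119
```

>>> {"name": "servo_tool", "arguments": {"plan": [[[0.5,0,0],[0,0,0],1],[[0.5,0,0],[0,0,0],1],[[0,0,0],[0,0,0],1],[[0,0,0],[0,0,0],1]]}}

```text
clock: 10.15
tool_pos: [0.4995, -0.0835, 0.0339]
orientation: [-90.0, 0.1, -5.7]
contact_force: [-3.8, 1.7, -0.5]
finger_gap: 0.0114
```

```bash
cat > st.py <<'E'
from rig import manip
import numpy as np
F=[];T=[];O=[];X=[]
for i in range(5):
    s=manip.sense();F.append(s['contact_force']);T.append(s['ft_torque']);X.append(s['tool_pos']);O.append(s['orientation']); manip.camera('top')
for v in(X,O,F,T):print(np.mean(v,0).round(4))
E
python3 st.py
```

```text
[ 0.4995 -0.0835  0.0339]
[-89.9814   0.1144  -5.687 ]
[-4.6937  2.0449 -0.6204]
[ 0.2807  0.9159 -0.2307]
```

>>> {"name": "servo_tool", "arguments": {"plan": [[[-0.7,0,0],[0,-0.008,0],1],[[0,0,0],[0,0,0],1],[[0,0,0],[0,0,0],1]]}}

```text
clock: 10.7
tool_pos: [0.4993, -0.0836, 0.034]
orientation: [-90.0, 0.1, -5.2]
contact_force: [-4.0, 2.0, -1.2]
finger_gap: 0.0116
```

```bash
python3 st.py
```

```text
[ 0.4995 -0.0837  0.0341]
[-8.99929e+01  3.44000e-02 -5.22570e+00]
[-4.2306  1.5419 -1.5377]
[ 0.2294  0.8558 -0.274 ]
```

>>> {"name": "servo_tool", "arguments": {"plan": [[[-0.6,0,0],[0,0,0],1],[[0,0.5,0],[0,0,0],1],[[0,0.5,0],[0,0,0],1],[[0,0,0],[0,0,0],1]]}}

```text
clock: 11.35
tool_pos: [0.4997, -0.0839, 0.0333]
orientation: [-90.0, -0.1, -5.2]
contact_force: [-2.6, 0.1, -1.9]
finger_gap: 0.0116
```

>>> {"name": "servo_tool", "arguments": {"plan": [[[0,0.5,0],[0,0,0],1],[[0,0,0],[0,0,0],1],[[0,0,0],[0,0,0],1]]}}

```text
clock: 11.65
tool_pos: [0.4997, -0.0839, 0.0331]
orientation: [-90.0, -0.1, -5.2]
contact_force: [-2.1, 0.1, 5.1]
finger_gap: 0.0118
```

```bash
python3 st.py
```

```text
[ 0.4997 -0.0839  0.0331]
[-9.00109e+01 -6.15000e-02 -5.21290e+00]
[-2.801   0.0962  5.5563]
[-0.0575  0.6577 -0.2781]
```

>>> {"name": "servo_tool", "arguments": {"plan": [[[0,-0.3,0],[0,0,0],1],[[0,0,0],[0,0,0],0.8],[[0,0,0],[0,0,0],0.6],[[0,0,0],[0,0,0],0.5],[[0,0,0],[0,0,0],0.5]]}}

```text
clock: 12.4
tool_pos: [0.4995, -0.0837, 0.033]
orientation: [-90.0, -0.0, -5.2]
contact_force: [0.8, -0.5, -0.1]
finger_gap: 0.0379
```

>>> {"name": "servo_tool", "arguments": {"plan": [[[0,0,0],[0,0,0],0.5],[[0,0,0],[0,0,0],0.5],[[0,0,0],[0,0,0],0.5],[[0,0,0],[0,0,0],0.5],[[0,0,0],[0,0,0],0.5]]}}

```text
clock: 12.9
tool_pos: [0.4992, -0.0837, 0.033]
orientation: [-90.0, -0.0, -5.2]
contact_force: [-0.1, -0.7, 0.2]
finger_gap: 0.0437
```

>>> {"name": "servo_tool", "arguments": {"plan": [[[0,-10,0],[0,0,0],0.5],[[0,-25,0],[0,0,0],0.3],[[0,-35,0],[0,0,0],0.3],[[0,-40,0],[0,0,0],0.3],[[0,-40,0],[0,0,0],0.3]]}}

```text
clock: 13.4
tool_pos: [0.4988, -0.0836, 0.185]
orientation: [-90.0, 0.0, -5.2]
contact_force: [1.0, -0.5, -0.0]
finger_gap: 0.0616
```

```bash
python3 - <<'E'
from h import *
import se
s=manip.sense();print(s['tool_pos'],s['contact_force'],s['finger_gap'],s['clock'])
o=se.measure('scene',.499,-.083,np.radians(84.5),.025)
for k in o:print(*k)
a=cam('scene')
cv2.imwrite('pics/i.png',cv2.resize(a['pixels'][180:310,155:325],(784,600),interpolation=cv2.INTER_CUBIC)[:,:,::-1])
E
```

```text
[ 0.49875094 -0.08359826  0.18498976] [ 0.98366344 -0.4889502  -0.01142927] 0.061560547176808665 13.4
[ 0.5042 -0.0864] 85.0 657 [-0.1469  0.1469] [-0.0186  0.0091]
[ 0.5037 -0.0935] 83.21 836 [-0.156   0.1559] [-0.022   0.0238]
```

View pics/i.png

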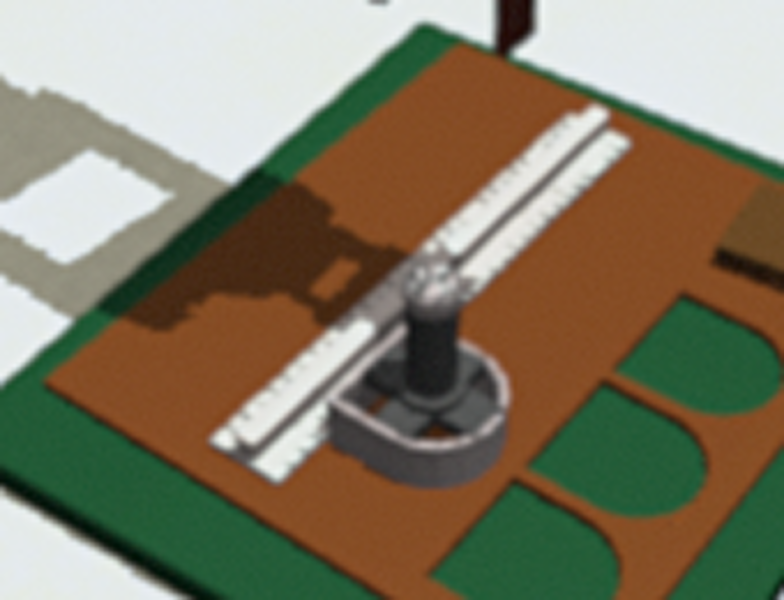

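The straightedge lies flat with its edge against the die face, the corner at about (330,405). Now I move above the stem, turning the jaws along the line so that gripping cannot push the die into the straightedge.

```bash
python3 go.py .5462 -.1715 .175 -95.4 12
```

```text
now [ 0.5025 -0.0843  0.1887] [-90.06  -0.57  -5.21] F [0.34 0.18 0.2 ] T [-0.04  0.07 -0.04] gap 0.0612 t 13.5 |step| 8.20813407800054 q6 -5.649480210754682
[4.3, 1.2, -6.9] [-0.0006, 0.1312, 0.0007]
[5.1, 1.2, -6.3] [-0.0006, 0.1312, 0.0007]
[5.9, 1.2, -5.6] [-0.0006, 0.1312, 0.0007]
[6.6, 1.2, -4.7] [-0.0006, 0.1312, 0.0007]
[7.2, 1.2, -3.8] [-0.0006, 0.1312, 0.0007]
[7.6, 1.2, -2.9] [-0.0006, 0.1312, 0.0007]
[7.9, 1.2, -1.8] [-0.0006, 0.1312, 0.0007]
[8.1, 1.2, -0.8] [-0.0006, 0.1312, 0.0007]
[8.1, 1.2, 0.3] [-0.0006, 0.1312, 0.0007]
[8.0, 1.2, 1.3] [-0.0006, 0.1312, 0.0007]
[7.8, 1.2, 2.4] [-0.0006, 0.1312, 0.0007]
[7.4, 1.1, 3.4] [-0.0006, 0.1312, 0.0007]
```

>>> {"name": "servo_tool", "arguments": {"plan": [[[4.3,1,-7],[0,0.131,0],0],[[5,1,-6.3],[0,0.131,0],0],[[6,1,-5.6],[0,0.131,0],0],[[6.6,1,-4.7],[0,0.131,0],0],[[7.2,1,-3.8],[0,0.131,0],0]]}}

```text
clock: 14.0
tool_pos: [0.517, -0.1203, 0.1776]
orientation: [-90.0, 0.0, -43.1]
contact_force: [1.6, -0.7, -0.3]
finger_gap: 0.088
```

>>> {"name": "servo_tool", "arguments": {"plan": [[[7.6,1,-3],[0,0.131,0],0],[[7.9,1,-1.8],[0,0.131,0],0],[[8,1,-0.8],[0,0.131,0],0],[[8,1,0.3],[0,0.131,0],0],[[8,1,1.3],[0,0.131,0],0]]}}

```text
clock: 14.5
tool_pos: [0.535, -0.1564, 0.1724]
orientation: [-90.1, 0.0, -80.6]
contact_force: [0.3, 0.2, 0.1]
finger_gap: 0.088
```

>>> {"name": "servo_tool", "arguments": {"plan": [[[7.8,1,2.4],[0,0.131,0],0],[[7.4,1,3.4],[0,0.131,0],0],[[0,0,0],[0,0,0],0],[[0,0,0],[0,0,0],0],[[0,0,0],[0,0,0],0]]}}

```text
clock: 15.0
tool_pos: [0.5423, -0.1704, 0.1708]
orientation: [-90.0, 0.0, -95.1]
contact_force: [0.7, -1.3, -0.5]
finger_gap: 0.0876
```

```bash
cat > chk.py <<'E'
from h import *
import sys
a=cam('scene');hsv=cv2.cvtColor(a['pixels'],cv2.COLOR_RGB2HSV)
P=xyz(a);z=P[...,2]
# white straightedge mask -> edge points on plane z=.029, in sheet frame
m=((hsv[...,1]<60)&(hsv[...,2]>110)&(abs(P[...,0]-.5)<.06)&(P[...,1]<.085)&(P[...,1]>-.25)&(z<.036)&(z>.02)).astype('u1')
th=np.radians(-5.6);R=np.array([[np.cos(th),-np.sin(th)],[np.sin(th),np.cos(th)]])
v,u=np.nonzero(m);L=(plane(a,np.c_[u,v],.029)[:,:2]-np.array([.5387,-.0852]))@R*1e3
b=np.round(L[:,1]/5)*5;pts=[]
for k in np.unique(b):
    if -45<k<55 and (b==k).sum()>3: pts.append((k,np.percentile(L[b==k,0],97)))
pts=np.array(pts);p=np.polyfit(pts[:,0],pts[:,1],1);r=pts[:,1]-np.polyval(p,pts[:,0]);g=abs(r)<2;p=np.polyfit(pts[g,0],pts[g,1],1)
print('die-side edge: slope deg',np.degrees(p[0]).round(2),'x@-85',np.polyval(p,-85).round(1),'x@0',p[1].round(1),len(pts),g.sum())
print('y range',np.percentile(L[:,1],[1,99]).round(1))
if len(sys.argv)>1: cv2.imwrite(sys.argv[1],cv2.resize(a['pixels'][130:310,130:365],(783,600),interpolation=cv2.INTER_CUBIC)[:,:,::-1])
E
python3 chk.py pics/j.png; python3 go.py .5462 -.1715 .069 -95.4 5
```

```text
die-side edge: slope deg 28.71 x@-85 -76.4 x@0 -33.8 19 2
y range [-150.3  147.4]
now [ 0.5425 -0.1704  0.1709] [-9.003e+01  1.000e-02 -9.515e+01] F [ 0.23 -0.61 -0.34] T [-0.05  0.14 -0.05] gap 0.0878 t 15.05 |step| 20.389179872289162 q6 76.50915608011101
[0.1, 20.4, 0.8] [0.0001, 0.0009, -0.0]
[0.1, 20.4, 0.8] [0.0001, 0.0009, -0.0]
[0.1, 20.4, 0.8] [0.0001, 0.0009, -0.0]
[0.1, 20.4, 0.8] [0.0001, 0.0009, -0.0]
[0.1, 20.4, 0.8] [0.0001, 0.0009, -0.0]
```

View pics/j.png

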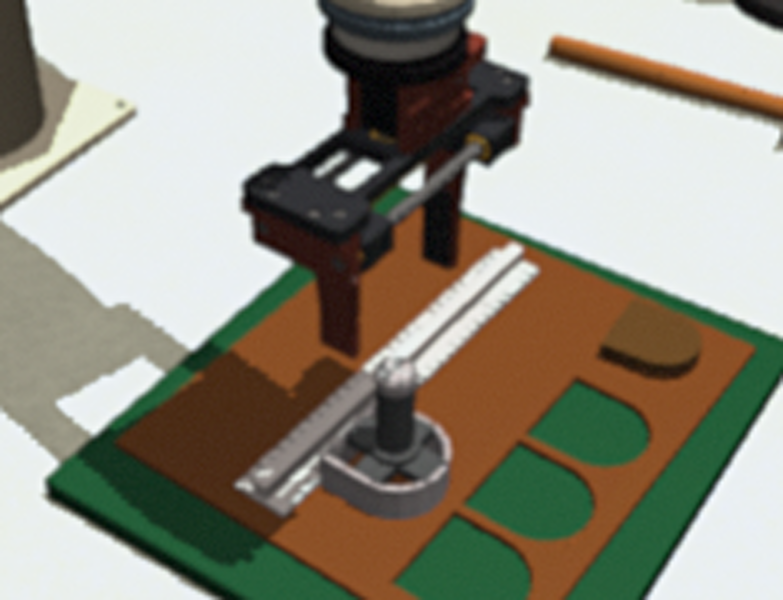

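The gripper is open over the stem with its fingertips at (340,350) and (442,262), and the stem head is at (397,370). The straightedge is undisturbed. I descend with +4 mm in x.

>>> {"name": "servo_tool", "arguments": {"plan": [[[0.5,15,3],[0,0.004,0],0],[[0,20,1],[0,0,0],0],[[0,18,0],[0,0,0],0],[[0,14,0],[0,0,0],0],[[0,10,0],[0,0,0],0]]}}

```text
clock: 15.55
tool_pos: [0.5461, -0.1714, 0.0922]
orientation: [-90.1, 0.0, -95.5]
contact_force: [-0.1, -0.9, 0.7]
finger_gap: 0.0876
```

>>> {"name": "servo_tool", "arguments": {"plan": [[[0,10,0],[0,0,0],0],[[0,8,0],[0,0,0],0],[[0,5,0],[0,0,0],0],[[0,2,0],[0,0,0],0],[[0,0,0],[0,0,0],0.3]]}}

```text
clock: 16.05
tool_pos: [0.5468, -0.1718, 0.069]
orientation: [-90.0, -0.0, -95.5]
contact_force: [0.1, -0.1, 0.3]
finger_gap: 0.083
```

>>> {"name": "servo_tool", "arguments": {"plan": [[[0,0,0],[0,0,0],0.4],[[0,0,0],[0,0,0],0.5],[[0,0,0],[0,0,0],0.55],[[0,0,0],[0,0,0],0.55],[[0,0,0],[0,0,0],0.55]], "grip_force": 10}}

```text
clock: 16.55
tool_pos: [0.5468, -0.1717, 0.0691]
orientation: [-90.0, -0.0, -95.5]
contact_force: [-0.2, 0.2, -0.2]
finger_gap: 0.0434
```

```bash
python3 st.py; python3 - <<'E'
from h import *
a=cam('scene');P=xyz(a);z=P[...,2];S=cv2.cvtColor(a['pixels'],cv2.COLOR_RGB2HSV)[...,1]
cv2.imwrite('pics/k.png',cv2.resize(a['pixels'][190:300,180:310],(709,600),interpolation=cv2.INTER_CUBIC)[:,:,::-1])
s=manip.sense();p=s['tool_pos']
Rc=rot(a['orientation']);
for q in ([p[0],p[1],.120],[p[0],p[1],.059]):
    uv=cv2.projectPoints(Rc.T@(np.array(q)-a['eye']),np.zeros(3),np.zeros(3),a['mtx'],np.array(a['distortion']))[0].ravel();print('proj',uv.round(1),'crop',((uv-[180,190])*709/130).round())
E
```

```text
[ 0.5467 -0.1717  0.069 ]
[-8.99952e+01 -1.60000e-03 -9.55125e+01]
[-0.11   -0.1591 -0.1624]
[-0.0181  0.1519  0.0037]
proj [248.3 241.1] crop [373. 279.]
proj [248.  262.3] crop [371. 394.]
```

View pics/k.png

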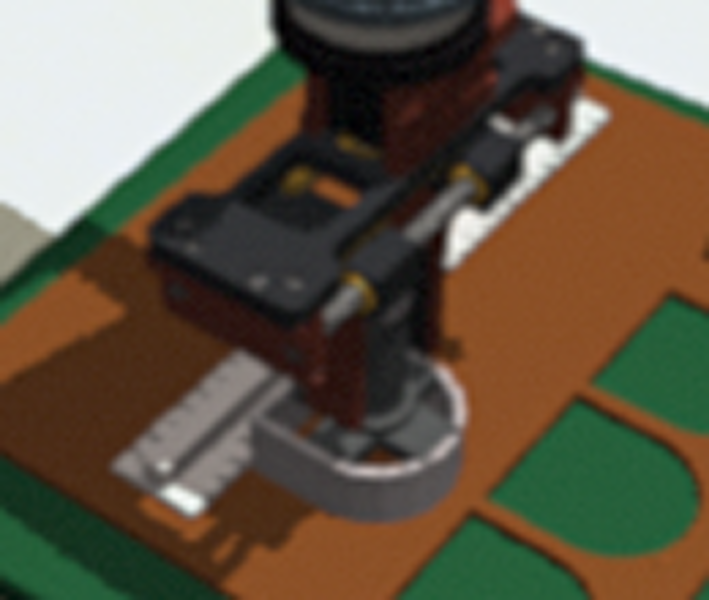

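The stem is between the fingers, and its column (u≈248.7) agrees with the projected TCP (248.3). I close gently and then firm up the grip.

>>> {"name": "servo_tool", "arguments": {"plan": [[[0,0,0],[0,0,0],0.65],[[0,0,0],[0,0,0],0.7],[[0,0,0],[0,0,0],0.75],[[0,0,0],[0,0,0],0.85],[[0,0,0],[0,0,0],1]], "grip_force": 10}}

```text
clock: 17.35
tool_pos: [0.5468, -0.1715, 0.069]
orientation: [-90.0, 0.0, -95.5]
contact_force: [1.0, 2.8, 1.8]
finger_gap: 0.0265
```

>>> {"name": "servo_tool", "arguments": {"plan": [[[0,0,0],[0,0,0],1],[[0,0,0],[0,0,0],1],[[0,0,0],[0,0,0],1]], "grip_force": 10}}

```text
clock: 17.65
tool_pos: [0.5468, -0.1716, 0.0691]
orientation: [-90.0, 0.0, -95.5]
contact_force: [-0.1, 3.8, 1.8]
finger_gap: 0.0265
```

```bash
python3 st.py
```

```text
[ 0.5468 -0.1716  0.0691]
[-8.99929e+01  5.60000e-03 -9.55152e+01]
[0.5743 3.8099 2.2809]
[ 0.5787  0.0928 -0.0052]
```

The gap of 26.5 mm suggests the pads catch the 27 mm head, and the die pushes the tool about 1 mm to +y. I reopen slightly, lower 5 mm, shift and grip again.

>>> {"name": "servo_tool", "arguments": {"plan": [[[0,0,0],[0,0,0],0.62],[[0,0,0],[0,0,0],0.62],[[-0.8,0,0],[0,0,0],0.62],[[0,3,0],[0,0,0],0.62],[[0,2,0],[0,0,0],0.62]]}}

```text
clock: 18.4
tool_pos: [0.5467, -0.171, 0.0637]
orientation: [-90.0, -0.0, -95.5]
contact_force: [-0.8, -0.1, 0.3]
finger_gap: 0.0333
```

>>> {"name": "servo_tool", "arguments": {"plan": [[[0,0,0],[0,0,0],0.7],[[0,0,0],[0,0,0],0.75],[[0,0,0],[0,0,0],1],[[0,0,0],[0,0,0],1],[[0,0,0],[0,0,0],1]]}}

```text
clock: 18.9
tool_pos: [0.5465, -0.1708, 0.0637]
orientation: [-90.0, 0.0, -95.5]
contact_force: [-0.4, 0.3, -5.8]
finger_gap: 0.0268
```

```bash
python3 st.py; python3 -c "
from rig import manip;print(manip.sense()['finger_gap'])"
```

```text
[ 0.5465 -0.1708  0.0637]
[-9.00410e+01  7.40000e-03 -9.55082e+01]
[-0.1501  0.4069 -5.5927]
[ 0.0648  0.1024 -0.0011]
0.02652764588274925
```

Side load is gone and the die's weight is on the gripper. I firm up the grip and lift gently.

>>> {"name": "servo_tool", "arguments": {"plan": [[[0,0,0],[0,0,0],1],[[0,0,0],[0,0,0],1],[[0,-1,0.2],[0,0,0],1],[[0,-2,0.2],[0,0,0],1],[[0,-3,0],[0,0,0],1]], "grip_force": 35}}

```text
clock: 19.65
tool_pos: [0.5471, -0.1709, 0.0701]
orientation: [-90.0, 0.0, -95.5]
contact_force: [0.1, 0.1, -6.7]
finger_gap: 0.0257
```

```bash
python3 st.py; python3 -c "
from rig import manip;print(manip.sense()['finger_gap'])"
```

```text
[ 0.5474 -0.171   0.0704]
[-8.99693e+01 -7.80000e-03 -9.55099e+01]
[-0.1889 -0.22   -6.3191]
[-0.0084  0.1184  0.0078]
0.02610534219826864
```

>>> {"name": "servo_tool", "arguments": {"plan": [[[0,-5,0],[0,0,0],1],[[0,-8,0],[0,0,0],1],[[0,-10,0],[0,0,0],1],[[0,-10,0],[0,0,0],1],[[0,-10,0],[0,0,0],1]]}}

```text
clock: 20.4
tool_pos: [0.5474, -0.171, 0.1142]
orientation: [-90.0, -0.0, -95.5]
contact_force: [-0.3, 0.5, -6.5]
finger_gap: 0.0264
```

>>> {"name": "servo_tool", "arguments": {"plan": [[[0,-10,0],[0,0,0],1],[[0,-10,0],[0,0,0],1],[[0,-10,0],[0,0,0],1],[[0,-10,0],[0,0,0],1],[[0,-7,0],[0,0,0],1]]}}

```text
clock: 20.9
tool_pos: [0.5474, -0.171, 0.161]
orientation: [-90.0, -0.0, -95.5]
contact_force: [-0.1, 0.1, -6.2]
finger_gap: 0.0261
```

>>> {"name": "servo_tool", "arguments": {"plan": [[[0,-5,0],[0,0,0],1],[[0,-2,0],[0,0,0],1],[[0,0,0],[0,0,0],1],[[0,0,0],[0,0,0],1],[[0,0,0],[0,0,0],1]]}}

```text
clock: 21.4
tool_pos: [0.5469, -0.1709, 0.1665]
orientation: [-90.1, 0.0, -95.5]
contact_force: [-0.7, -0.4, -6.1]
finger_gap: 0.0259
```

>>> {"name": "servo_tool", "arguments": {"plan": [[[0,0,0],[0,0,0],1],[[0,0,0],[0,0,0],1],[[0,0,0],[0,0,0],1],[[0,0,0],[0,0,0],1],[[0,0,0],[0,0,0],1]]}}

```text
clock: 21.9
tool_pos: [0.5472, -0.171, 0.167]
orientation: [-90.0, -0.0, -95.5]
contact_force: [-0.0, -0.4, -6.5]
finger_gap: 0.0262
```

```bash
python3 st.py; python3 - <<'E'
from h import *
import se
print(manip.sense()['finger_gap'],manip.sense()['joint_velocities'].round(2))
a=cam('scene');P=xyz(a);z=P[...,2]
cv2.imwrite('pics/l.png',cv2.resize(a['pixels'][110:310,150:370],(660,600),interpolation=cv2.INTER_CUBIC)[:,:,::-1])
for k in se.measure('scene',.499,-.083,np.radians(84.5),.025):print(*k)
# blade rim tilt: points at z .135-.165 near die
m=(abs(P[...,0]-.545)<.045)&(abs(P[...,1]+.171)<.045)&(z>.118)&(z<.168);q=P[m];print(m.sum(),np.percentile(q[:,2],[1,5,50,95]).round(4))
E
```

```text
[ 0.5472 -0.171   0.167 ]
[-9.00004e+01 -8.00000e-04 -9.55123e+01]
[ 0.2178 -0.106  -6.8853]
[0.0036 0.1389 0.0037]
0.025764845417782126 [-0.02 -0.05 -0.02  0.01 -0.04  0.04]
[ 0.5032 -0.0861] 84.16 456 [-0.147  0.147] [-0.0046  0.0073]
[ 0.5136 -0.0938] 82.09 753 [-0.1572  0.1562] [-0.023   0.0246]
964 [0.1248 0.1275 0.1505 0.161 ]
```

View pics/l.png

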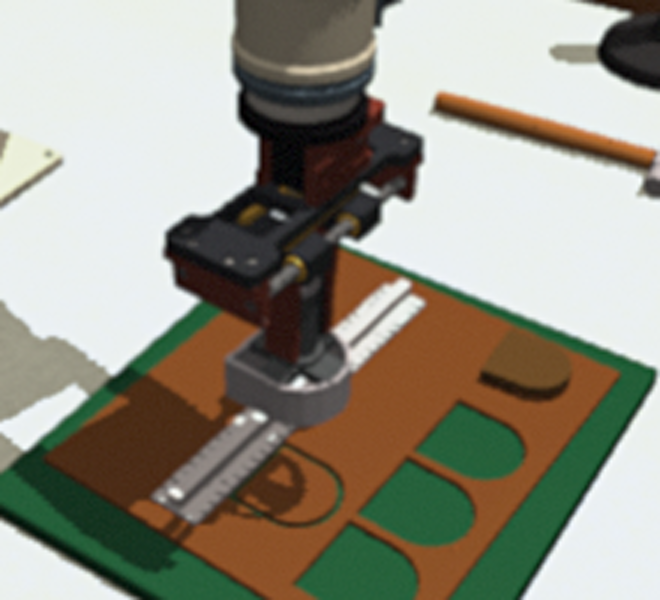

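The die hangs above its cut outline at (300,490), and the straightedge still lies along the cut's straight side; hammer and lifts are unmoved. I do a quick tilt check, then hand in.

```bash
python3 - <<'E'
from h import *
P=np.mean([xyz(cam('scene')) for _ in range(4)],0)
m=(abs(P[...,0]-.547)<.042)&(abs(P[...,1]+.171)<.042)&(abs(P[...,2]-.156)<.006)
q=P[m]
for _ in range(5):
    A=np.c_[q[:,:2]-q[:,:2].mean(0),np.ones(len(q))];c=np.linalg.lstsq(A,q[:,2],rcond=None)[0];r=q[:,2]-A@c;q=q[abs(r)<1.5*r.std()]
t=np.degrees(np.hypot(c[0],c[1]));print('rim plane tilt deg',t.round(2),'z',c[2].round(4),len(q))
s=manip.sense();print(s['tool_pos'].round(4),s['contact_force'].round(1),s['finger_gap'],s['clock'])
if t<6: print(manip.hand_in())
E
```

```text
rim plane tilt deg 0.71 z 0.1565 205
[ 0.5472 -0.171   0.167 ] [ 0.3  0.1 -6.5] 0.026233488153385616 22.45
the job is handed in; nothing more can be done
None
```

I laid the straightedge flat on the sheet against the whole straight side of the die and let go of it. I then took the die by its stem and lifted it straight up with no sideways load. The job was handed in at about 22.5 s with the die still held; no verdict is reported.

**Last checks**
- **Die:** the cutting edge is about 10 cm above the sheet, over its cut. The rim is tilted about 0.7° and the arm is still. The gripper carries about 6.5 N, roughly the die's weight.
- **Straightedge:** it lies along the straight side of the visible cut. Its rib reads 84.2° against 84.4° for the sheet line.
- **Hammer and lifts:** both look unmoved in the last picture.

**Checks that failed or disagreed**
- **Edge fit:** my colour-based fit of the straightedge's edge failed because the gripper's shadow fell on it. Flushness therefore rests on the contact forces while pushing it against the die, and on the pictures.
- **Base fit:** the depth fit of the straightedge's thin base read 82.1° after the lift. I put that down to noise.
- **Gripper opening:** it stayed at about 26 mm on a 25 mm stem, even after I gripped again 5 mm lower, so the pads may partly touch the wider head.

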